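# Find the jar whose check weight is loose and present it to the scanner

### The job

The three sealed white jars in the blue-grey carrier each hold a 200 g check weight for the dispensing scale, but in one of them the foam has been left out and the weight is loose: lift the jars well clear of the carrier and shake or rock them to and fro, one at a time, until you find the one that rattles, and stand every quiet jar you have tried back in a well of the carrier, upright and fully down. Hold the rattling jar up to the scanner to book it out, upright and still, level with the middle of its window and about a hand's width (roughly 10 cm) in front of it, and finish like that, still holding it. Never show the scanner a quiet jar, and do not bump the scanner or disturb the other things on the bench.

Things in the scene. Friction and masses are not known exactly. Their poses are not given: they have to be found in the camera images.
- carrier: blue-grey plastic jar carrier, fixed to the bench, 94 mm across (its x) by 304 mm long (its y; 336 mm with the end ledges), top 30 mm above the bench; three round wells in a row along its y, 100 mm apart, centre to centre. Origin: on the bench under the middle well. z up
- well_1 (a point): centre of the floor of the +y end well of the carrier, 10 mm above the bench: well 66 mm across, 20 mm deep, the carrier's top is 20 mm above this point; axes as the carrier's
- well_2 (a point): centre of the floor of the middle well of the carrier, 10 mm above the bench: well 66 mm across, 20 mm deep, the carrier's top is 20 mm above this point; axes as the carrier's
- well_3 (a point): centre of the floor of the -y end well of the carrier, 10 mm above the bench: well 66 mm across, 20 mm deep, the carrier's top is 20 mm above this point; axes as the carrier's
- jar_1_center (a point): opaque white screw jar, in well_1 at the start, 84 mm high, body 59 mm across, lid 62 mm across over the top 28 mm (grip there). Point: its centre, 42 mm below the lid's top; z: its axis. 0.27 to 0.32 kg in all. If loose, its 0.2 kg weight slides up to 25 mm across when rocked over 10 degrees or stopped sharply, knocks the wall and stays there when level; else nothing shifts
- jar_2_center (a point): opaque white screw jar, in well_2 at the start, 84 mm high, body 59 mm across, lid 62 mm across over the top 28 mm (grip there). Point: its centre, 42 mm below the lid's top; z: its axis. 0.27 to 0.32 kg in all. If loose, its 0.2 kg weight slides up to 25 mm across when rocked over 10 degrees or stopped sharply, knocks the wall and stays there when level; else nothing shifts
- jar_3_center (a point): opaque white screw jar, in well_3 at the start, 84 mm high, body 59 mm across, lid 62 mm across over the top 28 mm (grip there). Point: its centre, 42 mm below the lid's top; z: its axis. 0.27 to 0.32 kg in all. If loose, its 0.2 kg weight slides up to 25 mm across when rocked over 10 degrees or stopped sharply, knocks the wall and stays there when level; else nothing shifts
- scanner: hands-free scanner on a stand, fixed to the bench: round dark base 100 mm across, light grey head 78 mm wide and 92 mm high with its top 221 mm above the bench, dark red window facing its -x (towards the robot). Origin: on the bench, centre of the base
- scanner_window (a point): centre of the scanner's window face, 175 mm above the bench; -x points straight out of the window, y along its width, z up. The rattling jar's centre belongs about 110 mm out along -x
- tablet_bottle: bystander: small white tablet bottle with green band, 38 mm across, 68 mm high; origin at the centre of its underside
- cup_stack: bystander: small stack of nested clear dose cups, 46 mm across, 58 mm high; origin at the centre of its underside
- dose_cup: bystander: clear dose cup with tablets in it, 62 mm across, 61 mm high; origin at the centre of its underside

How it is judged:
On the way, in this order (a step that is already met when the one before it is completed fails the run):
1. the jar with the loose weight is shaken or rocked, lifted well clear of the carrier: the weight slides to its wall (((distance between loose_weight_g and jar_1_center below 0.045 m and height (world z) of jar_1_center above 0.1 m and (x of loose_weight_g in the frame of jar_1_center above 0.0075 m or x of loose_weight_g in the frame of jar_1_center below -0.0075 m or y of loose_weight_g in the frame of jar_1_center above 0.0075 m or y of loose_weight_g in the frame of jar_1_center below -0.0075 m)) or (distance between loose_weight_g and jar_2_center below 0.045 m and height (world z) of jar_2_center above 0.1 m and (x of loose_weight_g in the frame of jar_2_center above 0.0075 m or x of loose_weight_g in the frame of jar_2_center below -0.0075 m or y of loose_weight_g in the frame of jar_2_center above 0.0075 m or y of loose_weight_g in the frame of jar_2_center below -0.0075 m)) or (distance between loose_weight_g and jar_3_center below 0.045 m and height (world z) of jar_3_center above 0.1 m and (x of loose_weight_g in the frame of jar_3_center above 0.0075 m or x of loose_weight_g in the frame of jar_3_center below -0.0075 m or y of loose_weight_g in the frame of jar_3_center above 0.0075 m or y of loose_weight_g in the frame of jar_3_center below -0.0075 m)))).
2. the weight slides back across the lifted jar (((distance between loose_weight_g and jar_1_center below 0.045 m and height (world z) of jar_1_center above 0.1 m and (x of loose_weight_g in the frame of jar_1_center between -0.006 and 0.006 m and y of loose_weight_g in the frame of jar_1_center between -0.006 and 0.006 m)) or (distance between loose_weight_g and jar_2_center below 0.045 m and height (world z) of jar_2_center above 0.1 m and (x of loose_weight_g in the frame of jar_2_center between -0.006 and 0.006 m and y of loose_weight_g in the frame of jar_2_center between -0.006 and 0.006 m)) or (distance between loose_weight_g and jar_3_center below 0.045 m and height (world z) of jar_3_center above 0.1 m and (x of loose_weight_g in the frame of jar_3_center between -0.006 and 0.006 m and y of loose_weight_g in the frame of jar_3_center between -0.006 and 0.006 m)))).
3. and strikes the wall again (((distance between loose_weight_g and jar_1_center below 0.045 m and height (world z) of jar_1_center above 0.1 m and (x of loose_weight_g in the frame of jar_1_center above 0.0075 m or x of loose_weight_g in the frame of jar_1_center below -0.0075 m or y of loose_weight_g in the frame of jar_1_center above 0.0075 m or y of loose_weight_g in the frame of jar_1_center below -0.0075 m)) or (distance between loose_weight_g and jar_2_center below 0.045 m and height (world z) of jar_2_center above 0.1 m and (x of loose_weight_g in the frame of jar_2_center above 0.0075 m or x of loose_weight_g in the frame of jar_2_center below -0.0075 m or y of loose_weight_g in the frame of jar_2_center above 0.0075 m or y of loose_weight_g in the frame of jar_2_center below -0.0075 m)) or (distance between loose_weight_g and jar_3_center below 0.045 m and height (world z) of jar_3_center above 0.1 m and (x of loose_weight_g in the frame of jar_3_center above 0.0075 m or x of loose_weight_g in the frame of jar_3_center below -0.0075 m or y of loose_weight_g in the frame of jar_3_center above 0.0075 m or y of loose_weight_g in the frame of jar_3_center below -0.0075 m)))).
At the end, for the whole second after the job is handed in: The rattling jar is held in the fingers only, still and upright within 0.26 rad, its centre 60 to 160 mm out from the window and within 40 mm of the window's centre sideways and in height; the other two stand let go in wells, within 8 mm of a well's centre, upright within 0.12 rad, fully down (((distance between loose_weight_g and jar_1_center below 0.045 m and x of jar_1_center in the frame of scanner_window between -0.16 and -0.06 m and y of jar_1_center in the frame of scanner_window between -0.04 and 0.04 m and z of jar_1_center in the frame of scanner_window between -0.04 and 0.04 m and angle between jar_1_center's own z axis and vertical below 0.26 rad and linear speed of jar_1 below 0.05 m/s and height (world z) of jar_1_center above 0.1 m and contact force between jar_1 and the fingers above 1 N and contact force between jar_1 and scanner below 0.1 N and z of each of jar_2_center, jar_3_center in the frame of carrier below 0.06 m and angle between each of jar_2_center, jar_3_center's own z axis and vertical below 0.12 rad and (horizontal distance between jar_2_center and well_1 below 0.008 m or horizontal distance between jar_2_center and well_2 below 0.008 m or horizontal distance between jar_2_center and well_3 below 0.008 m) and contact force between each of jar_2, jar_3 and the fingers below 0.2 N and (horizontal distance between jar_3_center and well_1 below 0.008 m or horizontal distance between jar_3_center and well_2 below 0.008 m or horizontal distance between jar_3_center and well_3 below 0.008 m)) or (distance between loose_weight_g and jar_2_center below 0.045 m and x of jar_2_center in the frame of scanner_window between -0.16 and -0.06 m and y of jar_2_center in the frame of scanner_window between -0.04 and 0.04 m and z of jar_2_center in the frame of scanner_window between -0.04 and 0.04 m and angle between jar_2_center's own z axis and vertical below 0.26 rad and linear speed of jar_2 below 0.05 m/s and height (world z) of jar_2_center above 0.1 m and contact force between jar_2 and the fingers above 1 N and contact force between jar_2 and scanner below 0.1 N and z of each of jar_1_center, jar_3_center in the frame of carrier below 0.06 m and angle between each of jar_1_center, jar_3_center's own z axis and vertical below 0.12 rad and (horizontal distance between jar_1_center and well_1 below 0.008 m or horizontal distance between jar_1_center and well_2 below 0.008 m or horizontal distance between jar_1_center and well_3 below 0.008 m) and contact force between each of jar_1, jar_3 and the fingers below 0.2 N and (horizontal distance between jar_3_center and well_1 below 0.008 m or horizontal distance between jar_3_center and well_2 below 0.008 m or horizontal distance between jar_3_center and well_3 below 0.008 m)) or (distance between loose_weight_g and jar_3_center below 0.045 m and x of jar_3_center in the frame of scanner_window between -0.16 and -0.06 m and y of jar_3_center in the frame of scanner_window between -0.04 and 0.04 m and z of jar_3_center in the frame of scanner_window between -0.04 and 0.04 m and angle between jar_3_center's own z axis and vertical below 0.26 rad and linear speed of jar_3 below 0.05 m/s and height (world z) of jar_3_center above 0.1 m and contact force between jar_3 and the fingers above 1 N and contact force between jar_3 and scanner below 0.1 N and z of each of jar_1_center, jar_2_center in the frame of carrier below 0.06 m and angle between each of jar_1_center, jar_2_center's own z axis and vertical below 0.12 rad and (horizontal distance between jar_1_center and well_1 below 0.008 m or horizontal distance between jar_1_center and well_2 below 0.008 m or horizontal distance between jar_1_center and well_3 below 0.008 m) and contact force between each of jar_1, jar_2 and the fingers below 0.2 N and (horizontal distance between jar_2_center and well_1 below 0.008 m or horizontal distance between jar_2_center and well_2 below 0.008 m or horizontal distance between jar_2_center and well_3 below 0.008 m)))); the arm keeps its last pose, push and grip.
It fails at once if a quiet jar is shown to the scanner (in front of its window, within 130 mm) ((x of jar_1_center in the frame of scanner_window between -0.13 and 0 m and y of jar_1_center in the frame of scanner_window between -0.045 and 0.045 m and z of jar_1_center in the frame of scanner_window between -0.045 and 0.045 m and not (distance between loose_weight_g and jar_1_center below 0.045 m)) or (x of jar_2_center in the frame of scanner_window between -0.13 and 0 m and y of jar_2_center in the frame of scanner_window between -0.045 and 0.045 m and z of jar_2_center in the frame of scanner_window between -0.045 and 0.045 m and not (distance between loose_weight_g and jar_2_center below 0.045 m)) or (x of jar_3_center in the frame of scanner_window between -0.13 and 0 m and y of jar_3_center in the frame of scanner_window between -0.045 and 0.045 m and z of jar_3_center in the frame of scanner_window between -0.045 and 0.045 m and not (distance between loose_weight_g and jar_3_center below 0.045 m))).
It fails at once if the scanner is bumped (over 5 N) (contact force between scanner and anything else above 5 N).
It fails at once if a bystander is pushed more than 30 mm or tipped (distance of any of tablet_bottle, cup_stack, dose_cup from where it was at the start of the episode above 0.03 m or angle between any of tablet_bottle, cup_stack, dose_cup's own z axis and vertical above 0.6 rad).
It also fails if it takes over 72 s, if anything falls off the work surface, if the arm or the gripper's body presses on something with over 40 N, if the wrist force passes 120 N, or if a joint passes its speed limit or range.

### The arm

A 6-joint arm with a two-finger parallel gripper is mounted at the origin on a cart in front of the work surface, level with it; the furniture and walls round the work are solid. World frame = base frame: x ahead of the robot, y to its left, z up, the work surface at z = 0. Lengths are in m, angles in rad, forces in N, time in s.
With the tool pointing down it reaches from about 0.375 to 0.9 m from the base axis. Payload 3.1 kg.
Tool frame: the origin (TCP) lies on the centre line of the jaws, within the pads' length; the fingertips stand 22 mm ahead of it and the grasp point (between the pads) lies 3 mm ahead of it; z points along the fingers, x is the direction in which the jaws open and shut, and the axes are right-handed (so a half turn about z gives the same grasp; the last joint's range is limited). The gripper opens to 87 mm and grips with 3 to 60 N. Pads are 19 mm wide; open, the fingers measure 117 mm over their backs; the gripper's body (75 mm by 190 mm) begins 51 mm behind the grasp point.
Start: joints at [1.046, 0.527, 1.433, -0, 1.181, -0.178], TCP at [0.212, 0.588, 0.245] pointing down, gripper open.
Joint ranges: [-3.08, 3.08], [-0.75, 2.2], [0.22, 2.44], [-1.43, 4.57], [0, 2.65], [-2.85, 2.85]. Speed limits (rad/s): [2.79, 2.79, 3.14, 3.14, 3.14, 3.14].

### API

Orientations are given as a unit quaternion [x, y, z, w].
In Python, from rig import robot, camera, order gives the robot as it stands.
- The arm moves only by the shell command python3 -m pendant 'ROWS' [OPENING] [FORCE]. ROWS is JSON, a list of rows, each a list of 2 entries, a list of its own where there are three numbers: the shift along the tool's x, y, z in mm, then the turn about the tool's z in degrees. A call has 1 to 8 rows; each row shifts and turns the commanded pose from where the row before left it, along the tool's axes as they then stand; what a row does not reach is not made up. A row lasts 1/8 s, in which the tool goes at most 62.5 mm and 10.7 degrees, less where a joint would pass 70% of its speed; a pose out of reach is approached as far as the arm can. A call with a gripper value outside its range is refused whole. OPENING is the finger opening in mm, from 0 to 87, set as the call begins (- or left out, the last holds). The fingers move at their own pace and stop on an object; FORCE is the grip in N (left out, the last holds). Time passes only in rows, so rows that do not move let the fingers close. It gives the time, the measured TCP pose, the force and the opening at its end, in the units of the state.
- robot.get_obs(): the state, without advancing time (a new reading comes with each control period).
- camera(name): name is "side" or "top"; returns a dict with "pixels" (420x560x3 uint8, blue, green, red), "mtx" (3x3 intrinsics, pixels), "R" (3x3) and "t" (3): a world point X has camera coordinates R X + t. Camera axes: x right, y down, z forward; pixel columns grow to the right and rows downward; lengths in m; the calibration is good to about 2 mm. A picture is of the moment at which its call begins. There is no depth.
- order.hand_in(): hands the job in, once; it reports no verdict.
The state is a dict: "time": time; "q": joint angles; "joint_velocities": joint speeds; "joint_torque": joint torques, N m; "position": TCP position; "tool_rot": TCP orientation; "ft_force": force on the tool from outside, world axes, zero at the start; "moment": the same for the moment, N m; "grip_width": finger opening in m.
Only numpy, scipy, OpenCV 4.12 (cv2) and the standard library are available. Lean on these libraries where they do the work, as an engineer would, in place of code of your own. Each camera call takes 0.05 s, during which the arm holds its last target. There are 200 camera calls.

## Working session

There is one attempt and no reset: what is moved stays moved. The work goes in short steps, Python scripts to look and compute and a shell command to move; the robot and the scene stay as the last step left them, time stands still between calls to the robot, and variables do not carry over. Pictures are saved under pics/ and viewed, about 8 in all and at most 12, crops included, and the job is handed in when it is done.

```bash
mkdir -p pics; ls
python3 - <<'E'
from rig import robot,camera
import cv2,numpy as np
o=robot.get_obs();print(o)
for n in("top","side"):
    c=camera(n);cv2.imwrite(f"pics/{n}0.png",c["pixels"]);print(n,c["mtx"].tolist(),np.round(c["R"],4).tolist(),c["t"].tolist())
a=[cv2.imread(f"pics/{n}0.png") for n in("top","side")]
E
```

```text
pics
{'time': 0.0, 'q': array([ 1.04551453e+00,  5.28503343e-01,  1.43386397e+00, -6.87271892e-06,
        1.18140187e+00, -1.78511843e-01]), 'joint_velocities': array([-0.00057452, -0.00053839, -0.00018381,  0.00066729, -0.00139501,
        0.00060411]), 'joint_torque': array([ 8.57694681e-05, -4.40053153e+01, -1.76592869e+01,  6.33250899e-02,
        5.82872238e-02, -1.83686871e-04]), 'position': array([0.21205346, 0.58721541, 0.24356094]), 'tool_rot': array([ 8.18491832e-01,  5.74517133e-01, -9.86266404e-04,  4.60010423e-04]), 'ft_force': array([-0.54737536,  0.57947611,  0.2200835 ]), 'moment': array([ 0.01897732, -0.00976677,  0.02603474]), 'grip_width': 0.08724836994402622}
top [[534.5243766459064, 0.0, 273.7775705698741], [0.0, 534.5243766459064, 209.65878399358579], [0.0, 0.0, 1.0]] [[0.0363, -0.9993, 0.0039], [-0.9745, -0.0363, -0.2215], [0.2215, 0.0042, -0.9751]] [-0.08870987393796158, 0.6093533655404073, 1.3887677776630405]
side [[430.9806872823873, 0.0, 281.8341709475903], [0.0, 430.9806872823873, 209.41960528293242], [0.0, 0.0, 1.0]] [[0.9326, -0.3608, 0.0057], [-0.1694, -0.4516, -0.876], [0.3187, 0.816, -0.4823]] [-0.5962752702302284, 0.20237880071203418, 1.0717463119925048]
```

View pics/top0.png

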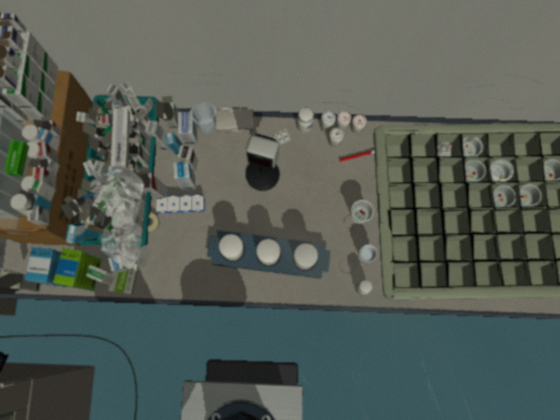

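View pics/side0.png

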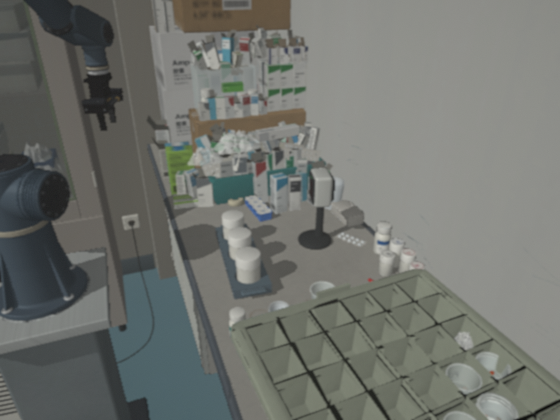

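The top view shows the three lids at about (231,247), (268,252) and (306,257). The scanner base is at (263,174) with its head at (263,150), and the bottle and cups are at (366,287), (368,253) and (361,211). The side view shows the jars at x≈230-250 and the scanner at (318,190).

```bash
cat > h.py <<'E'
import cv2,numpy as np
from rig import robot,camera
def ray(c,uv,z):
    d=np.linalg.inv(c["mtx"])@np.array([uv[0],uv[1],1.]);R=np.array(c["R"]);t=np.array(c["t"])
    o=-R.T@t;d=R.T@d;return o+d*(z-o[2])/d[2]
def proj(c,X):
    p=c["mtx"]@(np.array(c["R"])@np.array(X)+np.array(c["t"]));return p[:2]/p[2]
def st():
    o=robot.get_obs();return o
def blobs(m,box,amin,amax=1e9):
    x0,y0,x1,y1=box;n,l,s,c=cv2.connectedComponentsWithStats(m[y0:y1,x0:x1].astype(np.uint8))
    return [(c[i]+[x0,y0],s[i][4],s[i][:4]+[x0,y0,0,0]) for i in range(1,n) if amin<=s[i][4]<=amax]
E
python3 - <<'E'
from h import *
c=camera("top");p=c["pixels"];g=p.astype(int)
m=p.min(2)>150
for b in blobs(m,(205,225,335,285),60):
    print("lid",b[0],b[1],b[2],ray(c,b[0],.094).round(4))
hsv=cv2.cvtColor(p,cv2.COLOR_BGR2HSV)
m=(g[:,:,0]-g[:,:,2]>12)&(p.max(2)<130)
for b in blobs(m,(200,220,340,285),150):print("carrier",b[0],b[1],b[2])
mm=np.zeros(m.shape,np.uint8);mm[220:285,200:340]=m[220:285,200:340]
k=max(cv2.findContours(mm,0,1)[0],key=cv2.contourArea);r=cv2.minAreaRect(k);bx=cv2.boxPoints(r);print(r)
for q in bx:print(ray(c,q,.03).round(4))
m=p.max(2)<45
for b in blobs(m,(235,125,295,200),60):print("dark",b[0],b[1],b[2],ray(c,b[0],.006).round(4))
m=p.min(2)>140
for b in blobs(m,(240,125,285,165),40):print("head",b[0],b[1],b[2],ray(c,b[0],.221).round(4))
s=camera("side");big=np.hstack([cv2.resize(p[120:300,200:400],None,fx=3,fy=3,interpolation=2)]);
cv2.imwrite("pics/c1.png",big[:,:600])
cv2.imwrite("pics/c2.png",cv2.resize(s["pixels"][160:310,200:360],None,fx=4,fy=4))
E
```

```text
lid [231.54938272 250.86419753] 162 [222 245  19  12] [0.4912 0.0406 0.094 ]
lid [268.34645669 256.63779528] 127 [260 252  18  10] [ 0.4795 -0.0567  0.094 ]
carrier [263.72011494 257.25804598] 1740 [208 232 121  45]
((268.10443115234375, 253.69091796875), (119.71717834472656, 33.91240310668945), 7.352379322052002)
[0.4649 0.1123 0.03  ]
[0.5588 0.1063 0.03  ]
[ 0.528  -0.2238  0.03  ]
[ 0.4351 -0.2132  0.03  ]
dark [261.         172.39585731] 869 [246 153  33  37] [ 0.7355 -0.025   0.006 ]
```

View pics/c1.png

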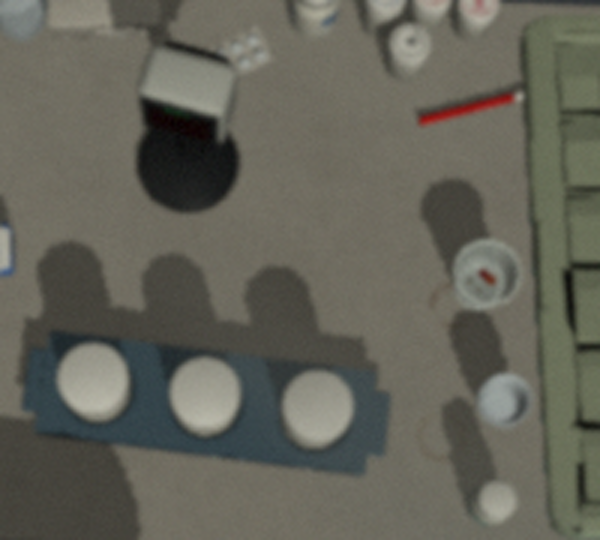

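The crop (3x, offset 200,120) shows lid tops at about (93,377), (205,392) and (318,404). The scanner base is centred at (188,160). Its window edge runs from (148,125) to (218,140), so the scanner is yawed by about -12° and the carrier by about -7°.

Run:
```python
from h import *
c=camera("top");p=c["pixels"];g=p.astype(int)
# lids: low blue-red difference and bright
m=(p.min(2)>95)&(g[:,:,0]-g[:,:,2]<15)
L=[]
for b in blobs(m,(208,233,330,275),100):
    x,y,w,h=b[2][:4]
    far=ray(c,(x+w/2-.5,y-.5),.094); lf=ray(c,(x-.5,y+12),.094);rt=ray(c,(x+w-.5,y+12),.094)
    ctr=np.array([far[0]-.031,(lf[1]+rt[1])/2]);print(b[2],b[1],"ctr",ctr.round(4),"diam",round(lf[1]-rt[1],4));L.append(ctr)
for i in range(len(L)-1):print("pitch",np.linalg.norm(L[i+1]-L[i]),np.degrees(np.arctan2(*(L[i]-L[i+1])))*-1)
# base
m=(p.max(2)<50).astype(np.uint8);m[:, :240]=0;m[:,285:]=0;m[:167]=0;m[200:]=0
k=max(cv2.findContours(m,0,1)[0],key=cv2.contourArea)[:,0,:]
P=np.array([ray(c,q,.012)[:2] for q in k if q[1]>169]);
A=np.c_[2*P,np.ones(len(P))];s=np.linalg.lstsq(A,(P**2).sum(1),rcond=None)[0];print("base",s[:2],"r",np.sqrt(s[2]+s[:2]@s[:2]))
# head top face front edge: crop px (148,103)-(229,117)?? print top-face blob
m=((p.min(2)>95)).astype(np.uint8)
for b in blobs(m,(240,130,285,170),60):print("head",b)
mm=np.zeros_like(m);mm[130:170,240:285]=m[130:170,240:285]
k=max(cv2.findContours(mm,0,1)[0],key=cv2.contourArea);r=cv2.minAreaRect(k);print(r)
for q in cv2.boxPoints(r):print(q,ray(c,q,.221).round(4))
```

```text
[219 235  24  25] 481 ctr [0.5037 0.0439] diam 0.0632
[256 239  24  26] 473 ctr [ 0.4966 -0.0539] diam 0.0631
[294 244  24  25] 471 ctr [ 0.487  -0.1541] diam 0.063
pitch 0.09808707454133696 -4.150068997382191
pitch 0.10070809287544498 -5.498909449315177
base [ 0.73029463 -0.02859113] r 0.04638897751852393
head (array([242.56315789, 148.11052632]), np.int32(190), array([240, 130,   9,  40]))
head (array([268.85305106, 145.73100872]), np.int32(803), array([246, 130,  39,  40]))
((265.0, 149.5), (39.0, 38.0), 90.0)
[246. 130.] [0.7806 0.0105 0.221 ]
[284. 130.] [ 0.7842 -0.0852  0.221 ]
[284. 169.] [ 0.6817 -0.0885  0.221 ]
[246. 169.] [0.6782 0.0056 0.221 ]
```

View pics/c2.png

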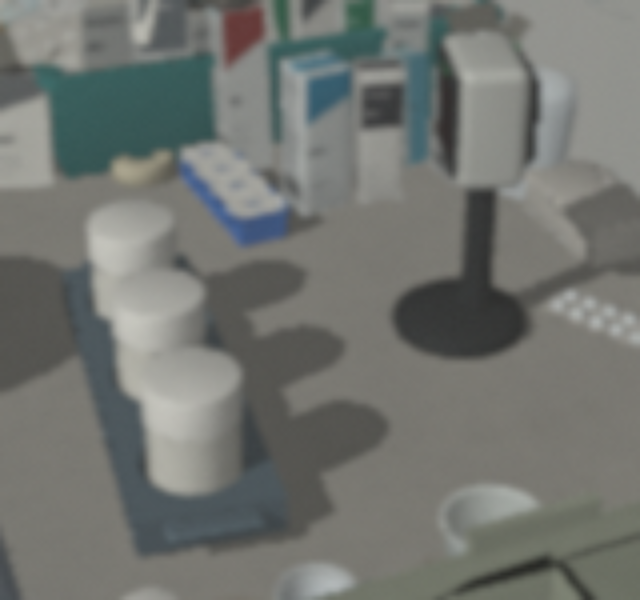

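```bash
cat > d.py <<'E'
import sys
from h import *
from scipy.spatial.transform import Rotation as Ro
o=robot.get_obs();R=Ro.from_quat(o["tool_rot"]).as_matrix()
yaw=np.degrees(np.arctan2(R[1,0],R[0,0]))
print("t",round(float(o["time"]),2),"pos",o["position"].round(4),"yaw",yaw.round(2),"tilt",np.degrees(np.arccos(-R[2,2])).round(2),"F",o["ft_force"].round(2),"w",round(float(o["grip_width"]),4))
if len(sys.argv)>3:
    t=np.array(list(map(float,sys.argv[1:4])));print("shift mm in tool",(R.T@(t-o["position"])*1000).round(1))
if len(sys.argv)>4: print("turn",round((yaw-float(sys.argv[4])+180)%360-180,2))
E
python3 -m pendant '[[[-41,46,0],0],[[-41,46,0],0],[[-41,46,0],0],[[-41,46,0],0],[[-41,46,0],0],[[-41,46,0],0],[[-41,46,0],0],[[-41,46,0],0]]' 87 40
python3 d.py 0.5037 0.0439 0.24 -5
python3 - <<'E'
from h import *
s={"mtx":0};s=camera("side")
print(ray(s,(239.75,233.75),.094))
E
```

```text
time: 1.25
position: [0.4479, 0.1524, 0.2448]
tool_rot: [0.819, 0.574, 0.0, 0.0]
ft_force: [1.2, 0.2, -0.7]
grip_width: 0.0873
t 1.25 pos [0.4479 0.1524 0.2448] yaw 70.12 tilt 0.05 F [ 1.16  0.18 -0.74] w 0.0873
shift mm in tool [-83.1  89.4   4.8]
turn 75.12
[ 0.49607815 -0.06197316  0.094     ]
```

```bash
python3 -m pendant '[[[-41,44.5,0],0],[[-42,45,0],0],[[0,0,0],10.7],[[0,0,0],10.7],[[0,0,0],10.7],[[0,0,0],10.7],[[0,0,0],10.7],[[0,0,0],10.7]]' >/dev/null
python3 -m pendant '[[[0,0,0],10.7],[[0,0,30],0.2],[[0,0,30],0],[[0,0,0],0]]'
python3 d.py 0.5037 0.0435 0.084 -5
python3 - <<'E'
from h import *
s=camera("side");t=camera("top")
a=cv2.resize(s["pixels"][150:300,170:310],None,fx=2.8,fy=2.8);b=cv2.resize(t["pixels"][180:300,190:330],None,fx=2.8,fy=2.8)
cv2.imwrite("pics/c3.png",np.vstack([a[:,:],b])[:,:])
E
```

```text
time: 2.8
position: [0.5012, 0.0462, 0.1829]
tool_rot: [0.999, -0.043, -0.003, -0.0]
ft_force: [-0.4, -0.1, -0.1]
grip_width: 0.0872
t 2.8 pos [0.5012 0.0462 0.1829] yaw -4.97 tilt 0.32 F [-0.36 -0.14 -0.07] w 0.0872
shift mm in tool [ 3.3  2.5 98.8]
turn 0.03
```

View pics/c3.png

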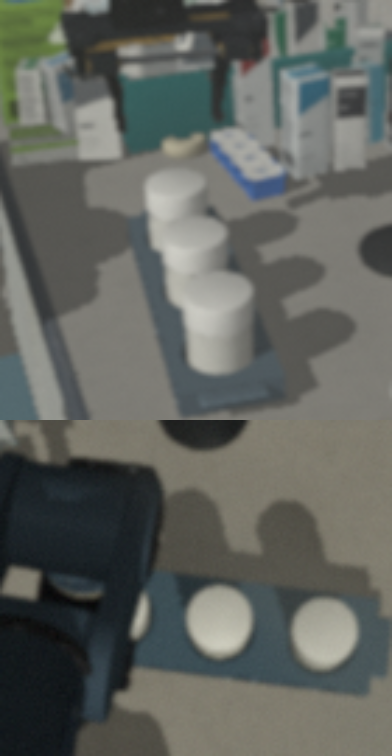

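The side crop shows the open fingers straddling jar 1, with the lid at crop (177,185) about midway between them, so I'm going down to grasp.

```bash
python3 -m pendant '[[[3.3,2.5,25],0],[[0,0,30],0],[[0,0,30],0],[[0,0,14],0],[[0,0,0],0]]'
python3 -m pendant '[[[0,0,0],0],[[0,0,0],0],[[0,0,0],0],[[0,0,0],0],[[0,0,0],0],[[0,0,0],0]]' 50 40
python3 d.py 0.5037 0.0435 0.084 -5
python3 -m pendant '[[[0,0,-30],0],[[0,0,-40],0],[[0,0,-40],0],[[0,0,-30],0],[[0,0,0],0],[[0,0,0],0]]'
cat > m.py <<'E'
from h import *
F=[];M=[];T=[]
for i in range(10):
    camera("top");o=robot.get_obs();F.append(o["ft_force"]);M.append(o["moment"]);T.append(o["joint_torque"])
print("F",np.mean(F,0).round(2),np.std(F,0).round(2),"M",np.mean(M,0).round(4),np.std(M,0).round(4),"T",np.mean(T,0).round(3)[3:])
E
python3 m.py; python3 d.py
```

```text
time: 3.52
position: [0.5063, 0.043, 0.0857]
tool_rot: [0.999, -0.043, -0.0, -0.0]
ft_force: [0.2, -0.5, -0.4]
grip_width: 0.0869
time: 4.28
position: [0.5055, 0.043, 0.0861]
tool_rot: [0.999, -0.043, -0.0, -0.0]
ft_force: [-2.2, 0.1, 6.1]
grip_width: 0.0618
t 4.28 pos [0.5055 0.043  0.0861] yaw -4.96 tilt 0.05 F [-2.22  0.1   6.14] w 0.0618
shift mm in tool [-1.8 -0.3  2.1]
turn 0.04
time: 5.03
position: [0.505, 0.0431, 0.2242]
tool_rot: [0.999, -0.043, -0.001, -0.0]
ft_force: [0.2, -0.3, -3.4]
grip_width: 0.0621
F [-0.02  0.13 -2.77] [0.51 0.82 0.48] M [-0.0917  0.0568  0.0063] [0.0197 0.0204 0.013 ] T [ 0.066  0.05  -0.   ]
t 5.53 pos [0.506  0.043  0.2253] yaw -4.97 tilt 0.03 F [-0.03  0.39 -2.11] w 0.0623
```

```bash
python3 -m pendant '[[[-8,0,0],0],[[-15,0,0],0],[[-15,0,0],0],[[-15,0,0],0],[[-15,0,0],0],[[-15,0,0],0],[[-12,0,0],0],[[-5,0,0],0]]' |sed -n 2p
python3 -m pendant '[[[0,0,0],0],[[50,0,0],0],[[50,0,0],0],[[0,0,0],0],[[0,0,0],0],[[0,0,0],0]]'|sed -n '2p;5p'
python3 m.py; python3 d.py
python3 -m pendant '[[[-50,0,0],0],[[-50,0,0],0],[[0,0,0],0],[[0,0,0],0]]'|sed -n '2p;5p'
python3 -m pendant '[[[6,0,0],0],[[14,0,0],0],[[15,0,0],0],[[15,0,0],0],[[15,0,0],0],[[15,0,0],0],[[14,0,0],0],[[6,0,0],0]]' |sed -n 2p
python3 -m pendant '[[[0,0,0],0],[[0,0,0],0],[[0,0,0],0]]'|sed -n '2p;5p'
python3 m.py; python3 d.py
```

```text
position: [0.4055, 0.0518, 0.2256]
position: [0.5048, 0.0432, 0.2252]
grip_width: 0.0622
F [-0.23  0.1  -2.56] [0.64 0.61 0.38] M [-0.0935  0.0555  0.0083] [0.022  0.0226 0.0274] T [0.065 0.041 0.   ]
t 7.78 pos [0.506  0.043  0.2256] yaw -4.97 tilt 0.01 F [-0.01 -0.03 -2.27] w 0.062
position: [0.4076, 0.0515, 0.2261]
grip_width: 0.0619
position: [0.5072, 0.0428, 0.2255]
position: [0.5054, 0.0431, 0.2256]
grip_width: 0.062
F [ 0.12  0.12 -2.52] [0.3  0.29 0.46] M [-0.0965  0.0474 -0.023 ] [0.0331 0.0236 0.0272] T [0.066 0.047 0.   ]
t 10.15 pos [0.506  0.043  0.2256] yaw -4.97 tilt 0.0 F [ 0.44  0.03 -3.4 ] w 0.0619
```

```bash
python3 -m pendant '[[[0,0,40],0],[[0,0,40],0],[[0,0,30],0],[[0,0,15],0],[[0,0,8],0],[[0,0,5],0],[[0,0,2],0],[[0,0,0],0]]'; python3 d.py
```

```text
time: 11.15
position: [0.5065, 0.0429, 0.0862]
tool_rot: [0.999, -0.043, 0.001, 0.0]
ft_force: [-0.2, -0.4, -2.6]
grip_width: 0.0618
t 11.15 pos [0.5065 0.0429 0.0862] yaw -4.97 tilt 0.08 F [-0.16 -0.43 -2.61] w 0.0618
```

```bash
python3 -m pendant '[[[0,0,0.5],0],[[0,0,0],0],[[0,0,0],0],[[0,0,0],0],[[0,0,-15],0],[[0,0,-30],0],[[0,0,-25],0],[[0,0,-10],0]]' 87; python3 -m pendant '[[[0,30,0],0],[[0,40,0],0],[[0,30,0],0],[[0,0,0],0]]'; python3 d.py .4975 -.056 .086 -5
python3 - <<'E'
from h import *
t=camera("top");s=camera("side")
a=cv2.resize(s["pixels"][150:300,170:310],None,fx=2.8,fy=2.8);b=cv2.resize(t["pixels"][180:300,190:330],None,fx=2.8,fy=2.8)
cv2.imwrite("pics/c4.png",np.vstack([a,b]))
E
```

```text
time: 12.15
position: [0.5069, 0.0429, 0.1672]
tool_rot: [0.999, -0.043, 0.002, 0.0]
ft_force: [-0.4, -0.7, -0.6]
grip_width: 0.0871
time: 12.65
position: [0.4973, -0.0583, 0.165]
tool_rot: [0.999, -0.045, 0.0, 0.0]
ft_force: [0.1, 0.4, 0.2]
grip_width: 0.0871
t 12.65 pos [ 0.4973 -0.0583  0.165 ] yaw -5.16 tilt 0.01 F [0.14 0.41 0.17] w 0.0871
shift mm in tool [-0.1 -2.3 79. ]
turn -0.16
```

View pics/c4.png

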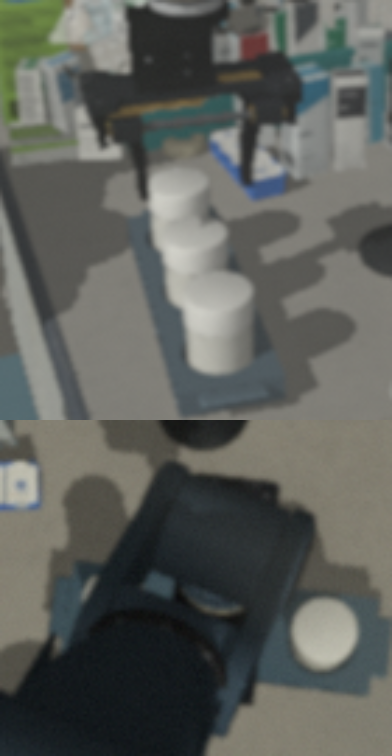

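The view shows jar 1 back upright at crop (179,187), at the same height as before. The gripper is over jar 2, so I'll repeat the same test.

```bash
python3 -m pendant '[[[0,0,25],0],[[0,0,30],0],[[0,0,18],0],[[0,0,6],0],[[0,0,0],0]]' | sed -n '2p;4p'
python3 -m pendant '[[[0,0,0],0],[[0,0,0],0],[[0,0,0],0],[[0,0,0],0],[[0,0,0],0]]' 50 40
python3 d.py
python3 -m pendant '[[[0,0,-30],0],[[0,0,-40],0],[[0,0,-40],0],[[0,0,-30],0],[[0,0,0],0],[[0,0,0],0]]'
python3 -m pendant '[[[-8,0,0],0],[[-15,0,0],0],[[-15,0,0],0],[[-15,0,0],0],[[-15,0,0],0],[[-15,0,0],0],[[-12,0,0],0],[[-5,0,0],0]]' |sed -n 2p
python3 -m pendant '[[[0,0,0],0],[[55,0,0],0],[[45,0,0],0],[[0,0,0],0],[[0,0,0],0],[[0,0,0],0]]'|sed -n '2p;5p'
python3 m.py; python3 d.py
python3 -m pendant '[[[-50,0,0],0],[[-50,0,0],0],[[0,0,0],0],[[0,0,0],0]]'|sed -n '2p;5p'
python3 -m pendant '[[[6,0,0],0],[[14,0,0],0],[[15,0,0],0],[[15,0,0],0],[[15,0,0],0],[[15,0,0],0],[[14,0,0],0],[[6,0,0],0]]' |sed -n 2p
python3 -m pendant '[[[0,0,0],0],[[0,0,0],0],[[0,0,0],0]]'|sed -n '2p;5p'
python3 m.py; python3 d.py
```

```text
position: [0.4973, -0.0559, 0.086]
ft_force: [-0.4, 0.6, 1.5]
time: 14.0
position: [0.4967, -0.0565, 0.0864]
tool_rot: [0.999, -0.043, -0.001, -0.0]
ft_force: [-2.4, 0.5, 4.9]
grip_width: 0.0619
t 14.0 pos [ 0.4967 -0.0565  0.0864] yaw -4.97 tilt 0.07 F [-2.44  0.54  4.93] w 0.0619
time: 14.75
position: [0.4964, -0.0563, 0.2247]
tool_rot: [0.999, -0.043, -0.001, -0.0]
ft_force: [-0.5, 0.9, -3.0]
grip_width: 0.0619
position: [0.3968, -0.0478, 0.2261]
position: [0.4961, -0.0563, 0.2257]
grip_width: 0.062
F [ 0.1   0.14 -2.82] [0.45 0.59 0.35] M [-0.0971  0.0649  0.0152] [0.0256 0.0237 0.031 ] T [ 0.059  0.057 -0.   ]
t 17.0 pos [ 0.4973 -0.0567  0.2261] yaw -4.97 tilt 0.01 F [-0.38 -0.38 -2.5 ] w 0.0622
position: [0.3989, -0.0485, 0.2266]
grip_width: 0.062
position: [0.4985, -0.0568, 0.226]
position: [0.4968, -0.0565, 0.2261]
grip_width: 0.0619
F [-0.11  0.17 -2.67] [0.29 0.52 0.37] M [-0.0947  0.0456  0.0166] [0.0371 0.0298 0.0226] T [0.058 0.062 0.   ]
t 19.38 pos [ 0.4974 -0.0567  0.226 ] yaw -4.97 tilt 0.0 F [-0.08 -0.02 -2.32] w 0.062
```

```bash
python3 -m pendant '[[[0,0,40],0],[[0,0,40],0],[[0,0,30],0],[[0,0,15],0],[[0,0,8],0],[[0,0,5],0],[[0,0,2],0],[[0,0,0],0]]'|sed -n '2p;4p'
python3 -m pendant '[[[0,0,0.5],0],[[0,0,0],0],[[0,0,0],0],[[0,0,0],0],[[0,0,-15],0],[[0,0,-30],0],[[0,0,-25],0],[[0,0,-10],0]]' 87; python3 -m pendant '[[[0,30,0],0],[[0,40,0],0],[[0,30,0],0],[[0,0,0],0],[[0,0,0],0]]'; python3 d.py .4885 -.1555 .086 -5
python3 - <<'E'
from h import *
t=camera("top");s=camera("side")
a=cv2.resize(s["pixels"][150:300,170:310],None,fx=2.8,fy=2.8);b=cv2.resize(t["pixels"][180:300,190:330],None,fx=2.8,fy=2.8)
cv2.imwrite("pics/c5.png",np.vstack([a,b]))
E
```

```text
position: [0.4978, -0.0568, 0.0866]
ft_force: [-0.3, -1.6, -2.9]
time: 21.38
position: [0.4982, -0.0569, 0.1677]
tool_rot: [0.999, -0.043, 0.002, 0.001]
ft_force: [-0.6, -0.2, 0.1]
grip_width: 0.0868
time: 22.0
position: [0.4881, -0.1555, 0.1653]
tool_rot: [0.999, -0.044, -0.001, -0.001]
ft_force: [-0.2, 1.1, -0.0]
grip_width: 0.0871
t 22.0 pos [ 0.4881 -0.1555  0.1653] yaw -4.99 tilt 0.09 F [-0.16  1.12 -0.03] w 0.0871
shift mm in tool [ 0.4  0.  79.3]
turn 0.01
```

View pics/c5.png

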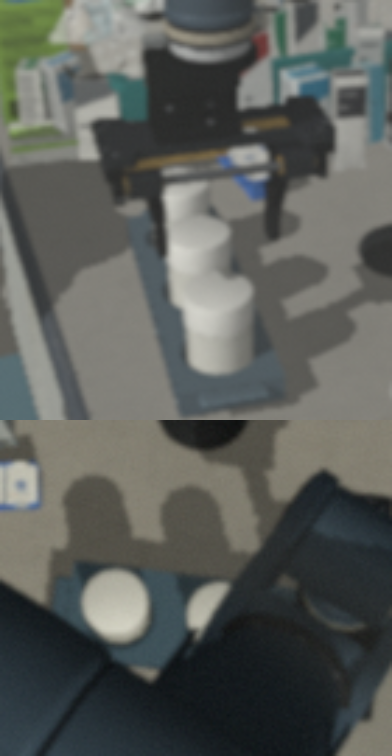

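The view shows jars 1 and 2 standing upright, with top-crop lids at (116,605) and (210,610). The gripper is over jar 3.

```bash
python3 -m pendant '[[[0,0,25],0],[[0,0,30],0],[[0,0,18],0],[[0,0,6],0],[[0,0,0],0]]' | sed -n '2p;4p'
python3 -m pendant '[[[0,0,0],0],[[0,0,0],0],[[0,0,0],0],[[0,0,0],0],[[0,0,0],0]]' 50 40
python3 d.py
python3 -m pendant '[[[0,0,-30],0],[[0,0,-40],0],[[0,0,-40],0],[[0,0,-30],0],[[0,0,0],0],[[0,0,0],0]]'
python3 -m pendant '[[[-8,0,0],0],[[-15,0,0],0],[[-15,0,0],0],[[-15,0,0],0],[[-15,0,0],0],[[-15,0,0],0],[[-12,0,0],0],[[-5,0,0],0]]' |sed -n 2p
python3 -m pendant '[[[0,0,0],0],[[55,0,0],0],[[45,0,0],0],[[0,0,0],0],[[0,0,0],0],[[0,0,0],0]]'|sed -n '2p;5p'
python3 m.py; python3 d.py
python3 -m pendant '[[[-50,0,0],0],[[-50,0,0],0],[[0,0,0],0],[[0,0,0],0]]'|sed -n '2p;5p'
python3 -m pendant '[[[6,0,0],0],[[14,0,0],0],[[15,0,0],0],[[15,0,0],0],[[15,0,0],0],[[15,0,0],0],[[14,0,0],0],[[6,0,0],0]]' |sed -n 2p
python3 -m pendant '[[[0,0,0],0],[[0,0,0],0],[[0,0,0],0]]'|sed -n '2p;5p'
python3 m.py; python3 d.py
```

```text
position: [0.4887, -0.1557, 0.0865]
ft_force: [-0.1, -0.7, 0.7]
time: 23.35
position: [0.4883, -0.1563, 0.0869]
tool_rot: [0.999, -0.043, -0.0, -0.0]
ft_force: [-2.8, -0.3, 6.1]
grip_width: 0.0625
t 23.35 pos [ 0.4883 -0.1563  0.0869] yaw -4.97 tilt 0.03 F [-2.82 -0.33  6.05] w 0.0625
time: 24.1
position: [0.4878, -0.1557, 0.2251]
tool_rot: [0.999, -0.043, -0.001, -0.001]
ft_force: [0.0, 0.6, -2.7]
grip_width: 0.0622
position: [0.3882, -0.1475, 0.2266]
position: [0.4874, -0.1558, 0.2262]
grip_width: 0.0622
F [ 0.09  0.05 -2.69] [0.4  0.54 0.42] M [-0.1058  0.0829 -0.0129] [0.0279 0.0327 0.0271] T [ 0.06   0.052 -0.   ]
t 26.35 pos [ 0.4886 -0.1563  0.2266] yaw -4.98 tilt 0.01 F [ 0.4   0.27 -3.16] w 0.0619
position: [0.39, -0.1483, 0.2271]
grip_width: 0.0618
position: [0.4898, -0.1565, 0.2265]
position: [0.4882, -0.1561, 0.2265]
grip_width: 0.062
F [ 0.15  0.05 -2.85] [0.42 0.37 0.63] M [-0.1168  0.0213  0.0045] [0.0126 0.0264 0.0349] T [0.043 0.095 0.   ]
t 28.73 pos [ 0.4887 -0.1563  0.2266] yaw -4.97 tilt 0.0 F [-0.15  0.16 -2.52] w 0.0621
```

Jar 3 is the loose one: M_y changed by -0.062 Nm and the joint 5 torque went from 0.052 to 0.095. The quiet jars changed by 0.02 Nm or less. I'll shake it once more to be sure, then take it to the scanner.

```bash
python3 -m pendant '[[[-50,0,0],0],[[-50,0,0],0],[[0,0,0],0],[[50,0,0],0],[[50,0,0],0],[[0,0,0],0],[[0,0,0],0],[[0,0,0],0]]'|sed -n '2p;5p'
python3 -m pendant '[[[5,-14,1],0],[[12,-22,2],0],[[15,-24,2],0],[[17,-26,2],0],[[18,-26,3],0],[[18,-22,3],0],[[14,-16,2],0],[[9.5,-10,1],0]]' | sed -n '2p;5p'
python3 -m pendant '[[[0,0,0],0],[[0,0,0],0],[[0,0,0],0],[[0,0,0],0]]'|sed -n '2p;5p'
python3 d.py .611 -.006 .21 -5
python3 - <<'E'
from h import *
t=camera("top");s=camera("side")
a=cv2.resize(s["pixels"][120:300,190:350],None,fx=3,fy=3);b=cv2.resize(t["pixels"][120:240,210:330],None,fx=4,fy=4)
a=np.vstack([a]);b=np.pad(b,((0,60),(0,0),(0,0)));cv2.imwrite("pics/c6.png",np.hstack([a[:540],b])[:, :800])
J=np.array([.611,-.006,.175])
for X in ([.718,-.031,.175],[.718,-.031,.221],J):print(((proj(s,X)-[190,120])*3).round(),((proj(t,X)-[210,120])*4+[480,0]).round())
E
```

```text
position: [0.4875, -0.1558, 0.2263]
grip_width: 0.0619
position: [0.611, -0.0051, 0.2104]
grip_width: 0.0619
position: [0.6103, -0.0068, 0.2107]
grip_width: 0.0625
t 31.23 pos [ 0.6103 -0.0068  0.2107] yaw -5.02 tilt 0.01 F [ 0.34  0.72 -3.12] w 0.0625
shift mm in tool [ 0.6 -0.9  0.7]
turn -0.02
[368. 205.] [687. 160.]
[370. 159.] [686. 137.]
[250. 211.] [641. 320.]
```

View pics/c6.png

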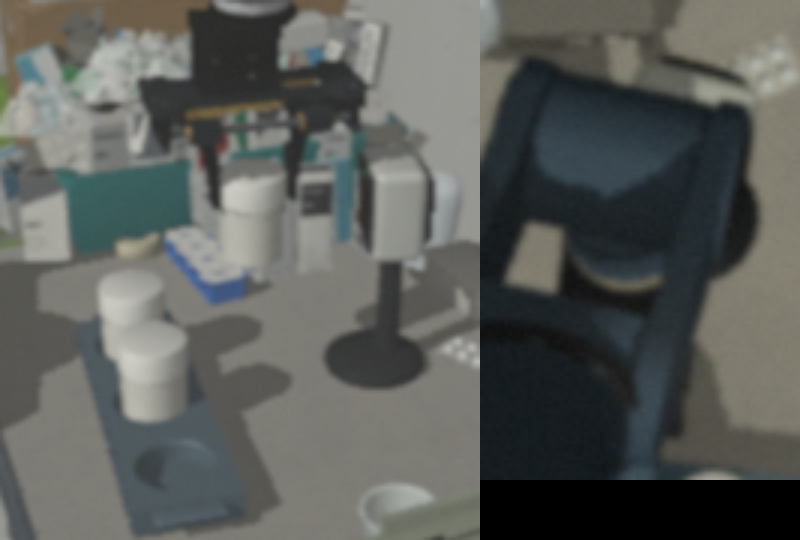

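The view shows jar 3 held upright at side crop (252,222), in front of the window at (368,205), where my estimate projects it. Jars 1 and 2 are seated in their wells and the third well is empty.

```bash
python3 -c "
from rig import order
print(order.hand_in())"; python3 d.py
```

```text
the job is handed in; nothing more can be done
None
the job is handed in; nothing more can be done
```

I found the rattling jar, jar 3, and handed the job in at about 31 s with the arm holding it in front of the scanner. The system gave no verdict.

**Finding the loose jar:** I lifted and shook each jar in turn and compared the wrist moment after a sharp stop in each direction.

| Jar | Change in wrist moment | Change in joint 5 torque | Result |
|---|---|---|---|
| 1 | -0.008 Nm | +0.006 Nm | quiet |
| 2 | -0.019 Nm (weaker reading, about 0.012 Nm uncertainty) | +0.005 Nm | quiet |
| 3 | -0.062 Nm (about -0.05 Nm expected if loose) | +0.043 Nm | loose |

I then shook jar 3 once more, to and fro.

**Last checks:**
- **Jars 1 and 2:** they are back in their own wells, and the last picture shows both upright and down.
- **Jar 3:** it is gripped (62 mm opening, about 3 N carried) and upright. The tool is at (0.610, -0.007, 0.211), which puts the jar's centre about 110 mm out from the window and near its height.
- **Small disagreement:** in the side view the jar looks up to about 9 mm lower than worked out, well inside the 40 mm tolerance.
- **Scanner angle:** I estimated it at about -13° from the top view, and I did not measure it more exactly.

I kept the arm clear of the scanner and saw no contact, and the wrist forces stayed low. I did not check the three small items on the bench again at the end, but the arm never went near them.

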